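# Set the paper trimmer's guide against its stop

## Robot

A 6-joint arm with a two-finger parallel gripper is mounted at the origin on the work surface. World frame = base frame: x ahead of the robot, y to its left, z up, the work surface at z = 0. Lengths are in m, angles in degrees, forces in N, time in s.
With the tool pointing down it reaches from about 0.375 to 0.9 m from the base axis. Payload 3.1 kg.
Tool frame: the origin (TCP) lies between the finger pads; the fingertips stand 22 mm ahead of it and the grasp point (between the pads) lies 3 mm ahead of it (bot.tip_extent is the distance from the TCP to the fingertips, in m); y points along the fingers, z is the direction in which the jaws open and shut, and the axes are right-handed (so a half turn about y gives the same grasp; the last joint's range is limited). The gripper opens to 87 mm and grips with 3 to 60 N. Pads are 19 mm wide; open, the fingers measure 117 mm over their backs; the gripper's body (75 mm by 190 mm) begins 51 mm behind the grasp point.
Start: joints at [56.981, 30.224, 82.088, -0, 67.689, -10.227], TCP at [0.242, 0.576, 0.245] pointing down, gripper open.
Joint ranges: [-176.69, 176.69], [-43.24, 126.21], [12.49, 139.97], [-82, 262], [0, 151.66], [-163.58, 163.58]. Speed limits (degrees/s): [159.86, 159.86, 180, 180, 180, 180].

## Interface

Orientations are given as a 3x3 rotation matrix whose columns are the frame's x, y, z axes.
In Python, from rig import bot, eyes, models gives the robot as it stands. The module is installed in compiled form; this text tells all that it offers.
- The arm moves only by the tool arm_command, never from a script. Its arguments are lists of equal length, an entry for each row: "translation": the shift along the tool's x, y, z each as a share of 0.08 m, from -1 to 1, a list of three; "rotation": the turn, a rotation vector about the tool's x, y, z each as a share of 60 degrees, from -1 to 1, a list of three; "grip": the closure, from -1 (fully open) to 1 (shut), so that 0 is half open. In form: {"translation": [[x, y, z], ...], "rotation": [[rx, ry, rz], ...], "grip": [grip, ...]}. A call has 1 to 5 rows; each row is the pose to reach, as a shift and turn from the pose commanded when the call began, along the tool's axes at that moment; what a row does not reach only later rows make up. A row lasts 1/10 s, in which the tool goes at most 50 mm and 8.59 degrees, less where a joint would pass 70% of its speed; a pose out of reach is approached as far as the arm can. A call with a number of a shift or a turn outside -1 to 1 is refused whole. A call with a gripper value outside its range is refused whole. The fingers move at their own pace and stop on an object; the grip force is fixed at half the most. Time passes only in rows, so rows that repeat a pose let the fingers close. It gives the time, the measured TCP pose, the force and the opening at its end, in the units of the state.
- bot.read_state(): the state, without advancing time (a new reading comes with each control period).
- eyes.capture(name): name is "scene" or "top"; returns a dict with "image" (420x560x3 uint8, blue, green, red), "mtx" (3x3 intrinsics, pixels), "dist_coeffs" ([k1, k2, p1, p2, k3] as OpenCV has them; the pictures are not rectified), "rvec" (rotation vector, rad) and "tvec" (3), from world to camera coordinates, as OpenCV has them. Camera axes: x right, y down, z forward; pixel columns grow to the right and rows downward; lengths in m; the calibration is good to about 2 mm. A picture is of the moment at which its call begins. There is no depth.
- bot.hand_in(): hands the job in, once; it reports no verdict.
Trained networks look in the newest picture that a camera, given by its name, has taken for a name from the list of things; names that differ only in an ending like _2 or _b are one class to them, and where a whole thing is asked for, a point or a joint stands for the part that bears it (a point fixed in the world has none). Each returns a list of dicts, best first, with "conf" (0 to 1); they miss things now and then, are a little off and sometimes report something else, mostly with a low value. They report only what shows in the picture. A call takes as long as a camera call.
- models.recognise(camera, thing): "extent" ([left, top, right, bottom] as shares, 0 to 1, of the picture: columns of its width, rows of its height, round what is visible of it).
- models.spot_point(camera, thing): "point" ([column, row] as shares, 0 to 1, of the picture: columns of its width, rows of its height: a listed point, or the origin of a listed thing).
The state is a dict: "time_s": time; "joint_positions": joint angles; "qvel": joint speeds; "tau": joint torques, N m; "position": TCP position; "tcp_rot": TCP orientation; "force": force on the tool from outside, world axes, zero at the start; "moment": the same for the moment, N m; "opening": opening from 0.0 (shut) to 1.0 (fully open).
Only numpy, scipy, OpenCV 4.12 (cv2) and the standard library are available. Lean on these libraries where they do the work, as an engineer would, in place of code of your own. Each camera call takes 0.05 s, during which the arm holds its last target. There are 200 camera calls.

## Task

Set the paper guide of the trimmer on the desk: press down the sprung pad in the middle of the sliding guide to free its brake and, keeping the pad down, push the guide along its rail until it rests against the stop clip, then let the pad spring back up and move clear. Never force the guide along while its brake is on; nothing is gripped or picked up, and the stapler, glue stick and mug stay where they are.

Things in the scene. Friction and masses are not known exactly. Their poses are not given: they have to be found in the camera images.
- trimmer: paper trimmer, fixed on the desk: grey board 270 mm (x) by 400 mm (y), top 24 mm above the desk; an aluminium rail, 30 mm wide and 5 mm high, runs along y through its middle, white scale ticks beside it; a dark blade arm with a black handle is latched down along the +y edge (top 52 mm above the desk). Origin: centre of its underside; x points away from the robot, yaw up to 0.45 rad either way
- guide (a joint): the sliding paper guide's place along the rail (m): y of its middle in the trimmer's frame, growing towards the stop clip (+y). The guide is a black saddle, 96 mm across the rail, 84 mm along it: a low base, two upright end walls and a steel pad between them. Pad up: a spring brake holds it against some 13 to 19 N; pad down: it slides with 1 to 2 N
- pad (a joint): how far the brake pad is pressed down (m): 0 up, brake on; 0.006 bottomed. It yields from about 10 N and bottoms at about 12.5 N; the brake is free from 1 mm down, 1.5 mm or more is a proper press, and pressing it right to the bottom does no harm. It springs back up by itself
- pad_top (a point): centre of the brake pad's top: flat steel plate with three thin black strips, 64 mm across the rail, 54 mm along it, 47 mm above the desk when up; moves with guide and pad. The room for a finger between the end walls is 60 mm along the rail, open at both sides; the walls rise 11 mm above the raised pad
- guide_face (a point): centre of the outer (+y) face of the guide's front wall, which is to meet the stop clip; 42 mm from the guide's middle, 40 mm above the desk. Axes as the trimmer's
- stop_face (a point): centre of the stop clip's face towards the guide (-y), 40 mm above the desk. The clip is a fixed aluminium block on the rail, 52 mm across it, 24 mm along it, top 48 mm above the desk, with a dark thumb screw on top (10 mm high, 18 mm wide). It stands 60 to 200 mm from the guide's front face at the start. Axes as the trimmer's: y along the rail, x across
- rear_wall (a point): the guide's end wall on the side away from the stop clip (-y): black, 96 mm across the rail, 12 mm thick along it, top 58 mm above the desk. This point: centre of its foot, 36 mm from the guide's middle, 30 mm above the desk
- front_wall (a point): the guide's end wall on the stop clip's side (+y), same size as rear_wall. A finger pressing the pad can lean on its inner face to push the guide
- stapler: loose stapler, 34 mm by 130 mm, 42 mm high, lying along the rail on the board's near (-x) part. Origin: centre of its underside
- glue_stick: loose glue stick standing on the board's far (+x) part, 27 mm in diameter, 80 mm high. Origin: centre of its underside
- mug: loose white mug on the desk beyond the board, 80 mm in diameter, 90 mm high, with a handle. Origin: centre of its underside

How it is judged (in metres and radians):
On the way, in this order (a step that is already met when the one before it is completed fails the run):
1. the pad is pressed down at least 1.5 mm while the guide is still within 12 mm of where it stood (value of joint pad above 0.0015 m and distance of guide_face from where it was at the start of the episode below 0.012 m), for 0.05 s.
2. the guide is under way (over 25 mm from where it stood, over 10 mm short of the stop clip) with the pad held down (distance of guide_face from where it was at the start of the episode above 0.025 m and y of guide_face in the frame of stop_face below -0.01 m and value of joint pad above 0.001 m), for 0.05 s.
3. the guide is brought to the stop clip (within 3 mm) with the pad held down (y of guide_face in the frame of stop_face between -0.003 and 0.003 m and value of joint pad above 0.001 m), for 0.1 s.
At the end, for the whole second after the job is handed in: The guide's front face rests against the stop clip (within 3 mm), at rest, the pad is up again (less than 1 mm down) and the stapler, glue stick and mug are within 15 mm of where they stood (y of guide_face in the frame of stop_face between -0.003 and 0.003 m and value of joint pad below 0.001 m and velocity of joint guide between -0.005 and 0.005 m/s and distance of each of stapler, glue_stick, mug from where it was at the start of the episode below 0.015 m); the robot touches nothing.
It fails at once if the guide is forced along with its brake on (faster than 20 mm/s with the pad less than 0.5 mm down, anywhere more than 12 mm from where it stood and 5 mm from the stop clip) (value of joint pad below 0.0005 m and distance of guide_face from where it was at the start of the episode above 0.012 m and y of guide_face in the frame of stop_face below -0.005 m and (velocity of joint guide above 0.02 m/s or velocity of joint guide below -0.02 m/s)).
It fails at once if the guide is gripped by both its end walls at once (over 2 N on each) (contact force between the fingers and guide_c1 above 2 N and contact force between the fingers and guide_c2 above 2 N).
It fails at once if the stapler is moved more than 15 mm, or lifted (distance of stapler from where it was at the start of the episode above 0.015 m).
It fails at once if the glue stick is moved more than 15 mm, or lifted (distance of glue_stick from where it was at the start of the episode above 0.015 m).
It fails at once if the mug is moved more than 15 mm, or lifted (distance of mug from where it was at the start of the episode above 0.015 m).
It also fails if it takes over 42 s, if anything falls off the work surface, if the arm or the gripper's body presses on something with over 40 N, if the wrist force passes 120 N, or if a joint passes its speed limit or range.

## Working session

There is one attempt and no reset: what is moved stays moved. The work goes in short steps, Python scripts to look and compute and a tool call to move; the robot and the scene stay as the last step left them, time stands still between calls to the robot, and variables do not carry over. Pictures are saved under pics/ and viewed, about 8 in all and at most 12, crops included, and the job is handed in when it is done.

Besides the shell and the picture viewer there is one more tool, called after "Request:" by a JSON object that holds its "op" and its "data", one argument or row to a line. arm_command: Moves the arm, as the interface text tells. Shift numbers are shares of 0.08 m and turn numbers shares of 60 degrees, none past 1 either way. Its arguments: {"type":"object","properties":{"translation":{"type":"array"},"rotation":{"type":"array"},"grip":{"type":"array"}},"required":["translation","rotation","grip"]}

```bash
mkdir -p pics; cat > h.py <<'E'
import numpy as np, cv2
from rig import bot, eyes, models
def cap(n,f=None):
    c=eyes.capture(n)
    if f: cv2.imwrite('pics/'+f,c['image'])
    return c
def ray(c,p):
    uv=np.array([[p[0]*560,p[1]*420]],float).reshape(1,1,2)
    q=cv2.undistortPoints(uv,c['mtx'],c['dist_coeffs']).ravel()
    R=cv2.Rodrigues(np.array(c['rvec'],float))[0]; t=np.array(c['tvec'],float).ravel()
    return -R.T@t, R.T@np.array([q[0],q[1],1.])
def atz(c,p,z):
    o,d=ray(c,p); return o+d*(z-o[2])/d[2]
E
python3 - <<'E'
from h import *
np.set_printoptions(precision=4,suppress=True)
s=bot.read_state(); print(s['time_s'],s['position'],s['tcp_rot'],s['force'],s['opening'])
Z=dict(trimmer=0,pad_top=.047,guide_face=.04,stop_face=.04,rear_wall=.03,front_wall=.03,stapler=.024,glue_stick=.024,mug=0)
for cam in('top','scene'):
    c=cap(cam,cam+'1.png')
    for k,z in Z.items():
        print(cam,k,[(round(r['conf'],2),np.round(np.array(r['point'])*[560,420]),atz(c,r['point'],z)[:2]) for r in models.spot_point(cam,k)[:2]])
E
```

```text
0.0 [0.2417 0.5756 0.2436] [[ 0.9219 -0.0012  0.3874]
 [-0.3874 -0.0018  0.9219]
 [-0.0004 -1.     -0.0021]] [ 0.702  -0.0634  1.0929] 1.0034171886410481
top trimmer [(0.64, array([389., 223.]), array([ 0.5756, -0.1073])), (0.56, array([318., 241.]), array([0.5467, 0.0175]))]
top pad_top [(0.85, array([390., 226.]), array([ 0.5715, -0.0982]))]
top guide_face [(0.97, array([359., 230.]), array([ 0.5654, -0.0484]))]
top stop_face [(0.95, array([260., 261.]), array([0.5167, 0.1179]))]
top rear_wall [(0.55, array([404., 218.]), array([ 0.5846, -0.1261]))]
top front_wall [(0.97, array([361., 232.]), array([ 0.5616, -0.0535]))]
top stapler [(0.73, array([346., 299.]), array([ 0.4478, -0.0268])), (0.73, array([363., 232.]), array([ 0.5609, -0.0575]))]
top glue_stick [(0.83, array([350., 178.]), array([ 0.6541, -0.0378]))]
top mug []
scene trimmer []
scene pad_top [(0.63, array([189., 237.]), array([ 0.5702, -0.092 ])), (0.3, array([214., 235.]), array([ 0.587, -0.056]))]
scene guide_face [(0.71, array([211., 234.]), array([ 0.5716, -0.0544]))]
scene stop_face [(0.84, array([280., 191.]), array([0.5213, 0.1195]))]
scene rear_wall [(0.97, array([174., 260.]), array([ 0.5899, -0.1294])), (0.38, array([188., 233.]), array([ 0.5348, -0.0808]))]
scene front_wall [(0.65, array([206., 242.]), array([ 0.576 , -0.0663]))]
scene stapler [(0.96, array([192., 209.]), array([ 0.4583, -0.0377]))]
scene glue_stick [(0.86, array([245., 269.]), array([ 0.6661, -0.0444])), (0.16, array([335., 273.]), array([0.7541, 0.0618]))]
scene mug [(0.68, array([337., 276.]), array([0.7417, 0.0793]))]
```

```bash
cd pics; python3 -c "
import cv2,numpy as np
cv2.imwrite('both1.png',cv2.resize(np.vstack([cv2.imread('top1.png'),cv2.imread('scene1.png')])[:,:],(400,600)))"
```

```text
(no output)
```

View pics/top1.png

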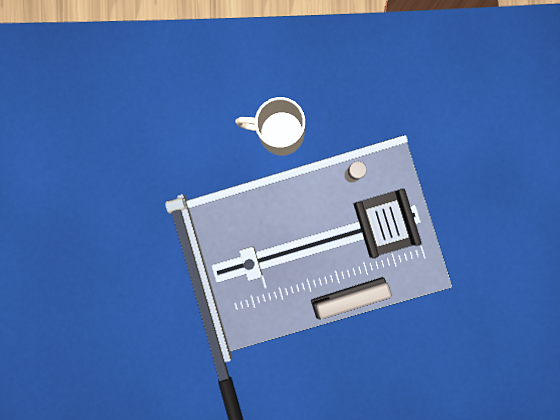

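View pics/scene1.png

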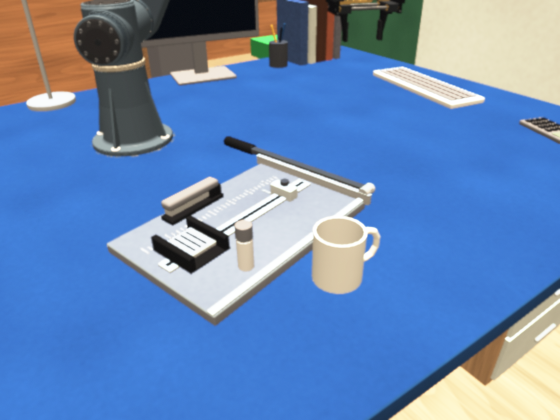

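The top view shows the guide at about (390,226) and the clip face at about (260,261). The stapler is on the near side and the glue stick at (355,172). The networks' points agree with this. The rail yaw is about 15.5°, and the guide has about 0.176 m to travel. I'll bring the shut gripper over with its jaw axis along the rail.

Request:
{"op": "arm_command", "data": {
  "translation": [
    [1, 0, -1],
    [1, 0, -1],
    [1, 0, -1],
    [1, 0, -1]
  ],
  "rotation": [
    [0, 0, 0],
    [0, 0, 0],
    [0, 0, 0],
    [0, 0, 0]
  ],
  "grip": [1, 1, 1, 1]
}}

```text
time_s: 1.4
position: [0.2855, 0.4701, 0.2448]
tcp_rot: [[0.921, -0.0, 0.39], [-0.39, -0.0, 0.921], [-0.0, -1.0, -0.0]]
force: [0.1, -0.5, -0.5]
opening: 0.73
```

Request:
{"op": "arm_command", "data": {
  "translation": [
    [1, 0, -1],
    [1, 0, -1],
    [1, 0, -1],
    [1, 0, -1]
  ],
  "rotation": [
    [0, 0, 0],
    [0, 0, 0],
    [0, 0, 0],
    [0, 0, 0]
  ],
  "grip": [1, 1, 1, 1]
}}

```text
time_s: 1.8
position: [0.3285, 0.3668, 0.2449]
tcp_rot: [[0.921, 0.001, 0.39], [-0.39, 0.001, 0.921], [0.0, -1.0, 0.001]]
force: [0.1, -0.4, 0.1]
opening: 0.355
```

Request:
{"op": "arm_command", "data": {
  "translation": [
    [1, 0, -1],
    [1, 0, -1],
    [1, 0, -1],
    [1, 0, -1]
  ],
  "rotation": [
    [0, 0, 0],
    [0, 0, 0],
    [0, 0, 0],
    [0, 0, 0]
  ],
  "grip": [1, 1, 1, 1]
}}

```text
time_s: 2.2
position: [0.3714, 0.2625, 0.2448]
tcp_rot: [[0.921, 0.001, 0.39], [-0.39, 0.001, 0.921], [0.0, -1.0, 0.002]]
force: [-0.3, 0.3, -0.6]
opening: 0.035
```

Request:
{"op": "arm_command", "data": {
  "translation": [
    [1, 0, -1],
    [1, 0, -1],
    [1, 0, -1],
    [1, 0, -1]
  ],
  "rotation": [
    [0, 0, 0],
    [0, 0, 0],
    [0, 0, 0],
    [0, 0, 0]
  ],
  "grip": [1, 1, 1, 1]
}}

```text
time_s: 2.6
position: [0.4142, 0.1578, 0.2447]
tcp_rot: [[0.921, 0.001, 0.389], [-0.389, 0.001, 0.921], [0.0, -1.0, 0.001]]
force: [-0.8, -0.1, -0.0]
opening: 0.005
```

Request:
{"op": "arm_command", "data": {
  "translation": [
    [1, 0, -1],
    [1, 0, -1],
    [1, 0, -1],
    [1, 0, -1]
  ],
  "rotation": [
    [0, 0, 0],
    [0, 0, 0],
    [0, 0, 0],
    [0, 0, 0]
  ],
  "grip": [1, 1, 1, 1]
}}

```text
time_s: 3.0
position: [0.4567, 0.0532, 0.2445]
tcp_rot: [[0.921, 0.0, 0.389], [-0.389, 0.001, 0.921], [-0.0, -1.0, 0.001]]
force: [-0.6, 0.9, 0.4]
opening: 0.002
```

Request:
{"op": "arm_command", "data": {
  "translation": [
    [1, 0, -1],
    [1, 0, -1],
    [1, 0, -1],
    [1, 0, -1]
  ],
  "rotation": [
    [0, 0, 0],
    [0, 0, 0],
    [0, 0, 0],
    [0, 0, 0]
  ],
  "grip": [1, 1, 1, 1]
}}

```text
time_s: 3.4
position: [0.499, -0.0513, 0.2443]
tcp_rot: [[0.922, -0.0, 0.388], [-0.388, 0.001, 0.922], [-0.001, -1.0, 0.001]]
force: [-0.2, 0.0, 0.0]
opening: 0.007
```

Request:
{"op": "arm_command", "data": {
  "translation": [
    [0.98, 0.8, -0.08],
    [0.98, 0.8, -0.08],
    [0.98, 0.8, -0.08],
    [0.98, 0.8, -0.08],
    [0.98, 0.8, -0.08]
  ],
  "rotation": [
    [0, -0.64, 0],
    [0, -0.64, 0],
    [0, -0.64, 0],
    [0, -0.64, 0],
    [0, -0.64, 0]
  ],
  "grip": [1, 1, 1, 1, 1]
}}

```text
time_s: 3.9
position: [0.567, -0.0844, 0.1793]
tcp_rot: [[0.961, -0.004, -0.275], [0.275, 0.003, 0.961], [-0.003, -1.0, 0.004]]
force: [-0.8, -0.2, -0.1]
opening: 0.004
```

```bash
python3 - <<'E'
from h import *
np.set_printoptions(precision=4,suppress=True)
Z=dict(pad_top=.047,guide_face=.04,stop_face=.04,rear_wall=.03,front_wall=.03)
for cam in('top','scene'):
    c=cap(cam,cam+'2.png')
    for k,z in Z.items():
        print(cam,k,[(round(r['conf'],2),atz(c,r['point'],z)[:2]) for r in models.spot_point(cam,k)[:1]])
s=bot.read_state(); print(s['time_s'],s['position'],s['tcp_rot'],s['force'])
a=cv2.imread('pics/top2.png')[130:330,180:460];b=cv2.imread('pics/scene2.png')[130:330,100:380]
cv2.imwrite('pics/m2.png',cv2.resize(np.vstack([a,b]),None,fx=1.5,fy=1.5))
E
```

```text
top pad_top [(0.6, array([ 0.5733, -0.0946]))]
top guide_face [(0.91, array([ 0.5677, -0.0534]))]
top stop_face [(0.75, array([0.5139, 0.1237]))]
top rear_wall [(0.43, array([ 0.5747, -0.0984]))]
top front_wall [(0.74, array([ 0.5605, -0.055 ]))]
scene pad_top [(0.57, array([ 0.5726, -0.0899]))]
scene guide_face [(0.58, array([ 0.5835, -0.0587]))]
scene stop_face [(0.59, array([0.5235, 0.1181]))]
scene rear_wall [(0.58, array([ 0.584 , -0.1317]))]
scene front_wall [(0.83, array([ 0.5709, -0.0633]))]
4.5 [ 0.5684 -0.0886  0.1807] [[ 0.9633  0.0001 -0.2686]
 [ 0.2686  0.      0.9633]
 [ 0.0001 -1.     -0.    ]] [ 0.6208 -0.0931 -0.1761]
```

View pics/m2.png

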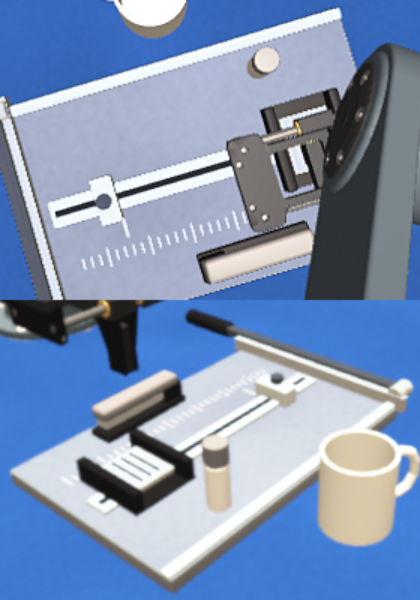

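The top crop shows the jaw axis along the rail with the fingers over the pad. The scene crop shows the fingers still well above it. Next is a straight descent.

Request:
{"op": "arm_command", "data": {
  "translation": [
    [0, 0.5, 0],
    [0, 1, 0],
    [0, 1, 0],
    [0, 1, 0]
  ],
  "rotation": [
    [0, 0, 0],
    [0, 0, 0],
    [0, 0, 0],
    [0, 0, 0]
  ],
  "grip": [1, 1, 1, 1]
}}

```text
time_s: 4.9
position: [0.5682, -0.0886, 0.1004]
tcp_rot: [[0.963, -0.002, -0.269], [0.269, 0.001, 0.963], [-0.001, -1.0, 0.001]]
force: [0.8, -1.4, -0.2]
opening: 0.008
```

```bash
python3 - <<'E'
from h import *
a=cap('top')['image'][130:330,180:460];b=cap('scene')['image'][150:290,130:330]
cv2.imwrite('pics/m3.png',np.vstack([cv2.resize(a,(420,300)),cv2.resize(b,(420,294))]))
E
```

```text
(no output)
```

View pics/m3.png

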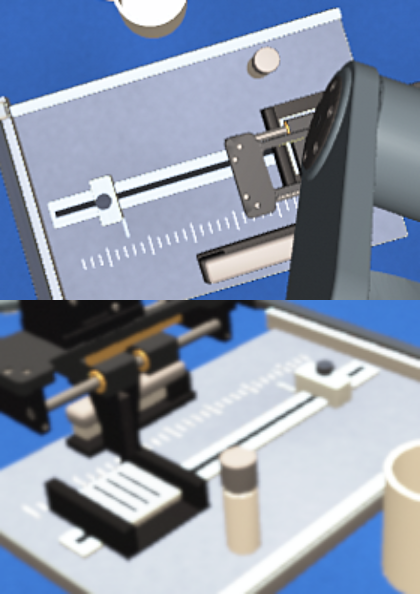

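```bash
python3 - <<'E'
from h import *
c=cap('scene')
P=np.array([[.5682,-.0886,.078],[.5682,-.0886,.047]])
print((cv2.projectPoints(P,c['rvec'],c['tvec'],c['mtx'],c['dist_coeffs'])[0].reshape(-1,2)-[130,150])*2.1+[0,300])
# pad corners from crop: left,top,right,bottom
for q in [(84,490),(124,462),(182,495),(137,525)]:
    p=np.array([q[0]/2.1+130,(q[1]-300)/2.1+150])/[560,420]
    w=atz(c,p,.047); d=w[:2]-[.5682,-.0886]; print(w,'across',d@[.963,.269],'along',d@[-.269,.963])
E
```

```text
[[122.17240715 447.35878512]
 [127.05475354 480.65721868]]
[ 0.56032629 -0.12094507  0.047     ] across -0.016283207923340582 along -0.029030274795620793
[ 0.54315036 -0.07967833  0.047     ] across -0.021722879348466607 along 0.015329920842980368
[ 0.60968605 -0.06239993  0.047     ] across 0.04699888766508165 along 0.014070918912344917
[ 0.62343994 -0.10628987  0.047     ] across 0.048437484191445085 along -0.031894888790904206
```

The pad centre lies about 8 mm behind the tool along the rail, as planned, and about 10 mm across. I'll shift across and go down.

Request:
{"op": "arm_command", "data": {
  "translation": [
    [0.11, 0.1, 0],
    [0.11, 0.2, 0],
    [0.11, 0.3, 0],
    [0.11, 0.3, 0]
  ],
  "rotation": [
    [0, 0, 0],
    [0, 0, 0],
    [0, 0, 0],
    [0, 0, 0]
  ],
  "grip": [1, 1, 1, 1]
}}

```text
time_s: 5.45
position: [0.5759, -0.0857, 0.0752]
tcp_rot: [[0.963, -0.003, -0.269], [0.269, 0.001, 0.963], [-0.003, -1.0, 0.002]]
force: [0.4, 1.4, -0.7]
opening: 0.001
```

Request:
{"op": "arm_command", "data": {
  "translation": [
    [0, 0.05, 0],
    [0, 0.08, 0],
    [0, 0.1, 0],
    [0, 0.1, 0]
  ],
  "rotation": [
    [0, 0, 0],
    [0, 0, 0],
    [0, 0, 0],
    [0, 0, 0]
  ],
  "grip": [1, 1, 1, 1]
}}

```text
time_s: 5.85
position: [0.5768, -0.0863, 0.0694]
tcp_rot: [[0.963, -0.0, -0.269], [0.269, -0.0, 0.963], [-0.0, -1.0, -0.0]]
force: [-1.1, -0.2, 4.7]
opening: 0.004
```

Request:
{"op": "arm_command", "data": {
  "translation": [
    [0, 0.03, 0],
    [0, 0.05, 0],
    [0, 0.06, 0],
    [0, 0.06, 0]
  ],
  "rotation": [
    [0, 0, 0],
    [0, 0, 0],
    [0, 0, 0],
    [0, 0, 0]
  ],
  "grip": [1, 1, 1, 1]
}}

```text
time_s: 6.25
position: [0.5768, -0.0863, 0.0654]
tcp_rot: [[0.963, 0.0, -0.269], [0.269, -0.0, 0.963], [0.0, -1.0, -0.0]]
force: [-2.9, 0.0, 11.7]
opening: 0.004
```

Request:
{"op": "arm_command", "data": {
  "translation": [
    [0, 0.02, 0],
    [0, 0.025, 0],
    [0, 0.025, 0]
  ],
  "rotation": [
    [0, 0, 0],
    [0, 0, 0],
    [0, 0, 0]
  ],
  "grip": [1, 1, 1]
}}

```text
time_s: 6.55
position: [0.5769, -0.0864, 0.0636]
tcp_rot: [[0.963, 0.0, -0.269], [0.269, -0.001, 0.963], [0.0, -1.0, -0.001]]
force: [-3.2, 0.2, 11.8]
opening: 0.004
```

Request:
{"op": "arm_command", "data": {
  "translation": [
    [0, 0, 0.08],
    [0, 0, 0.16],
    [0, 0, 0.25],
    [0, 0, 0.33],
    [0, 0, 0.4]
  ],
  "rotation": [
    [0, 0, 0],
    [0, 0, 0],
    [0, 0, 0],
    [0, 0, 0],
    [0, 0, 0]
  ],
  "grip": [1, 1, 1, 1, 1]
}}

```text
time_s: 7.05
position: [0.5684, -0.056, 0.0637]
tcp_rot: [[0.963, 0.001, -0.27], [0.27, -0.002, 0.963], [0.0, -1.0, -0.002]]
force: [-3.0, -2.4, 11.3]
opening: 0.006
```

Request:
{"op": "arm_command", "data": {
  "translation": [
    [0, 0, 0.15],
    [0, 0, 0.3],
    [0, 0, 0.45],
    [0, 0, 0.6],
    [0, 0, 0.75]
  ],
  "rotation": [
    [0, 0, 0],
    [0, 0, 0],
    [0, 0, 0],
    [0, 0, 0],
    [0, 0, 0]
  ],
  "grip": [1, 1, 1, 1, 1]
}}

```text
time_s: 7.55
position: [0.5522, 0.002, 0.0636]
tcp_rot: [[0.963, 0.001, -0.27], [0.27, -0.001, 0.963], [0.001, -1.0, -0.002]]
force: [-3.0, -2.3, 11.5]
opening: 0.004
```

Request:
{"op": "arm_command", "data": {
  "translation": [
    [0, 0, 0.15],
    [0, 0, 0.3],
    [0, 0, 0.4],
    [0, 0, 0.5],
    [0, 0, 0.6]
  ],
  "rotation": [
    [0, 0, 0],
    [0, 0, 0],
    [0, 0, 0],
    [0, 0, 0],
    [0, 0, 0]
  ],
  "grip": [1, 1, 1, 1, 1]
}}

```text
time_s: 8.05
position: [0.5393, 0.0484, 0.0635]
tcp_rot: [[0.963, 0.001, -0.27], [0.27, -0.001, 0.963], [0.001, -1.0, -0.001]]
force: [-2.2, -2.1, 12.5]
opening: -0.0
```

```bash
python3 - <<'E'
from h import *
s=bot.read_state(); print(s['force'],s['position'])
a=cap('top')['image'][130:330,180:460];b=cap('scene')['image'][130:270,160:360]
cv2.imwrite('pics/m4.png',np.vstack([cv2.resize(a,(420,300)),cv2.resize(b,(420,294))]))
E
```

```text
[-2.16486779 -2.10346305 12.51786073] [0.53930505 0.04836633 0.06347867]
```

View pics/m4.png

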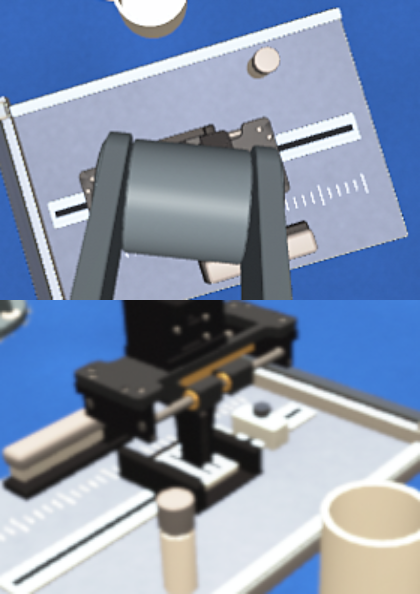

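The guide follows with the pad down, and about 35 mm remains. I'll continue more slowly.

Request:
{"op": "arm_command", "data": {
  "translation": [
    [0, 0, 0.06],
    [0, 0, 0.12],
    [0, 0, 0.18],
    [0, 0, 0.24],
    [0, 0, 0.3]
  ],
  "rotation": [
    [0, 0, 0],
    [0, 0, 0],
    [0, 0, 0],
    [0, 0, 0],
    [0, 0, 0]
  ],
  "grip": [1, 1, 1, 1, 1]
}}

```text
time_s: 8.65
position: [0.5329, 0.0714, 0.0634]
tcp_rot: [[0.963, 0.001, -0.27], [0.27, -0.001, 0.963], [0.001, -1.0, -0.001]]
force: [-3.6, -2.5, 12.3]
opening: 0.005
```

Request:
{"op": "arm_command", "data": {
  "translation": [
    [0, 0, 0.03],
    [0, 0, 0.06],
    [0, 0, 0.09],
    [0, 0, 0.12],
    [0, 0, 0.15]
  ],
  "rotation": [
    [0, 0, 0],
    [0, 0, 0],
    [0, 0, 0],
    [0, 0, 0],
    [0, 0, 0]
  ],
  "grip": [1, 1, 1, 1, 1]
}}

```text
time_s: 9.15
position: [0.5296, 0.0829, 0.0634]
tcp_rot: [[0.963, 0.001, -0.269], [0.269, -0.001, 0.963], [0.001, -1.0, -0.001]]
force: [-2.7, -1.6, 11.5]
opening: 0.003
```

Request:
{"op": "arm_command", "data": {
  "translation": [
    [0, 0, 0.02],
    [0, 0, 0.04],
    [0, 0, 0.06],
    [0, 0, 0.08],
    [0, 0, 0.1]
  ],
  "rotation": [
    [0, 0, 0],
    [0, 0, 0],
    [0, 0, 0],
    [0, 0, 0],
    [0, 0, 0]
  ],
  "grip": [1, 1, 1, 1, 1]
}}

```text
time_s: 9.65
position: [0.5279, 0.0895, 0.0635]
tcp_rot: [[0.962, 0.002, -0.271], [0.271, -0.003, 0.962], [0.001, -1.0, -0.003]]
force: [-2.1, -9.4, 11.4]
opening: 0.004
```

```bash
python3 - <<'E'
from h import *
s=bot.read_state(); print(s['force'],s['position'])
b=cap('scene')['image'][150:230,200:310]
cv2.imwrite('pics/m5.png',cv2.resize(b,(770,560),interpolation=cv2.INTER_CUBIC))
E
```

```text
[-2.14690202 -9.35473362 11.42667292] [0.52794311 0.08952158 0.0634649 ]
```

View pics/m5.png

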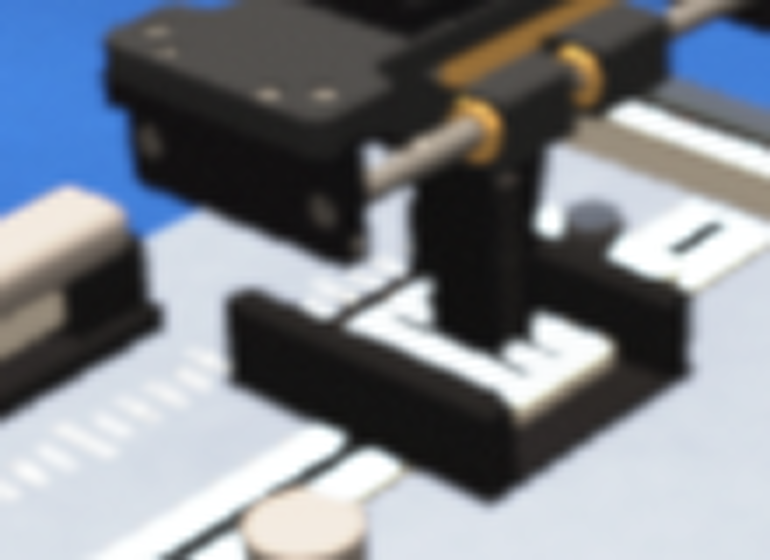

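The force along the rail rose to about 9 N and the picture shows the front wall at the clip. I'll push a touch more, hold, then lift straight up.

Request:
{"op": "arm_command", "data": {
  "translation": [
    [0, 0, 0.02],
    [0, 0, 0.02],
    [0, 0, 0.02],
    [0, 0, 0.02]
  ],
  "rotation": [
    [0, 0, 0],
    [0, 0, 0],
    [0, 0, 0],
    [0, 0, 0]
  ],
  "grip": [1, 1, 1, 1]
}}

```text
time_s: 10.1
position: [0.5281, 0.0907, 0.0636]
tcp_rot: [[0.963, 0.003, -0.271], [0.271, -0.003, 0.963], [0.002, -1.0, -0.004]]
force: [-1.8, -7.5, 11.5]
opening: 0.007
```

Request:
{"op": "arm_command", "data": {
  "translation": [
    [0, -0.03, 0],
    [0, -0.06, 0],
    [0, -0.1, 0],
    [0, -0.15, 0],
    [0, -0.2, 0]
  ],
  "rotation": [
    [0, 0, 0],
    [0, 0, 0],
    [0, 0, 0],
    [0, 0, 0],
    [0, 0, 0]
  ],
  "grip": [1, 1, 1, 1, 1]
}}

```text
time_s: 10.6
position: [0.5268, 0.0927, 0.0779]
tcp_rot: [[0.963, -0.0, -0.269], [0.269, 0.0, 0.963], [-0.0, -1.0, 0.0]]
force: [0.6, 0.4, -0.1]
opening: 0.006
```

Request:
{"op": "arm_command", "data": {
  "translation": [
    [0, -0.5, 0],
    [0, -1, 0],
    [0, -1, 0],
    [0, -1, 0]
  ],
  "rotation": [
    [0, 0, 0],
    [0, 0, 0],
    [0, 0, 0],
    [0, 0, 0]
  ],
  "grip": [1, 1, 1, 1]
}}

```text
time_s: 11.0
position: [0.5273, 0.0929, 0.1586]
tcp_rot: [[0.963, 0.002, -0.269], [0.269, 0.0, 0.963], [0.002, -1.0, -0.0]]
force: [0.1, 0.7, -0.9]
opening: 0.003
```

```bash
python3 - <<'E'
from h import *
np.set_printoptions(precision=4,suppress=True)
c=cap('scene','s6.png')
for k,z in dict(guide_face=.04,stop_face=.04,pad_top=.047,stapler=.024,glue_stick=.024,mug=0).items():
    print(k,[(round(r['conf'],2),atz(c,r['point'],z)[:2]) for r in models.spot_point('scene',k)[:1]])
cv2.imwrite('pics/m6.png',cv2.resize(c['image'][150:230,200:310],(770,560),interpolation=cv2.INTER_CUBIC))
s=bot.read_state(); print(s['time_s'],s['position'],s['force'])
E
```

```text
guide_face []
stop_face [(0.57, array([0.5192, 0.1141]))]
pad_top [(0.58, array([0.5156, 0.0873]))]
stapler [(0.77, array([ 0.4532, -0.0343]))]
glue_stick [(0.63, array([ 0.661 , -0.0437]))]
mug [(0.62, array([0.7445, 0.0845]))]
11.35 [0.5264 0.0926 0.1567] [-0.2568 -1.2295 -0.6591]
```

View pics/m6.png

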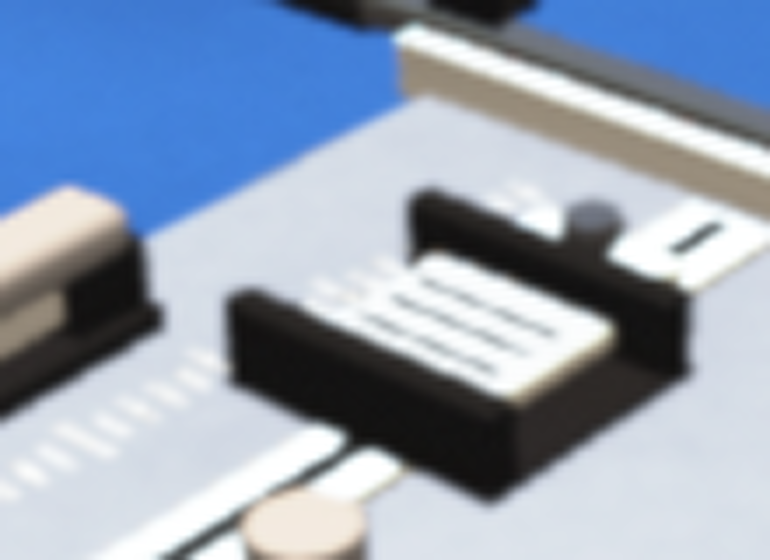

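The guide sits where it did before the lift and the pad is up. I'll move aside and check the clip contact from above.

Request:
{"op": "arm_command", "data": {
  "translation": [
    [0, -0.5, -0.5],
    [0, -1, -1],
    [0, -1, -1],
    [0, -1, -1]
  ],
  "rotation": [
    [0, 0, 0],
    [0, 0, 0],
    [0, 0, 0],
    [0, 0, 0]
  ],
  "grip": [1, 1, 1, 1]
}}

```text
time_s: 11.75
position: [0.5498, 0.0142, 0.2389]
tcp_rot: [[0.964, 0.003, -0.266], [0.267, -0.0, 0.964], [0.003, -1.0, -0.001]]
force: [-0.5, 0.0, -0.4]
opening: 0.007
```

Request:
{"op": "arm_command", "data": {
  "translation": [
    [0, 0, -0.5],
    [0, 0, -1],
    [0, 0, -1],
    [0, 0, -1],
    [0, 0, -1]
  ],
  "rotation": [
    [0, 0, 0],
    [0, 0, 0],
    [0, 0, 0],
    [0, 0, 0],
    [0, 0, 0]
  ],
  "grip": [1, 1, 1, 1, 1]
}}

```text
time_s: 12.25
position: [0.5685, -0.0596, 0.2362]
tcp_rot: [[0.963, -0.004, -0.27], [0.27, 0.002, 0.963], [-0.003, -1.0, 0.003]]
force: [0.3, -0.6, 0.5]
opening: 0.003
```

```bash
python3 - <<'E'
from h import *
np.set_printoptions(precision=4,suppress=True)
c=cap('top','t7.png')
for k,z in dict(guide_face=.04,stop_face=.04,pad_top=.047).items():
    print(k,[(round(r['conf'],2),atz(c,r['point'],z)[:2]) for r in models.spot_point('top',k)[:1]])
cv2.imwrite('pics/m7.png',cv2.resize(c['image'][210:310,220:360],(770,550),interpolation=cv2.INTER_CUBIC))
E
```

```text
guide_face [(0.84, array([0.5166, 0.1235]))]
stop_face [(0.98, array([0.5135, 0.1254]))]
pad_top [(0.82, array([0.527 , 0.0779]))]
```

View pics/m7.png

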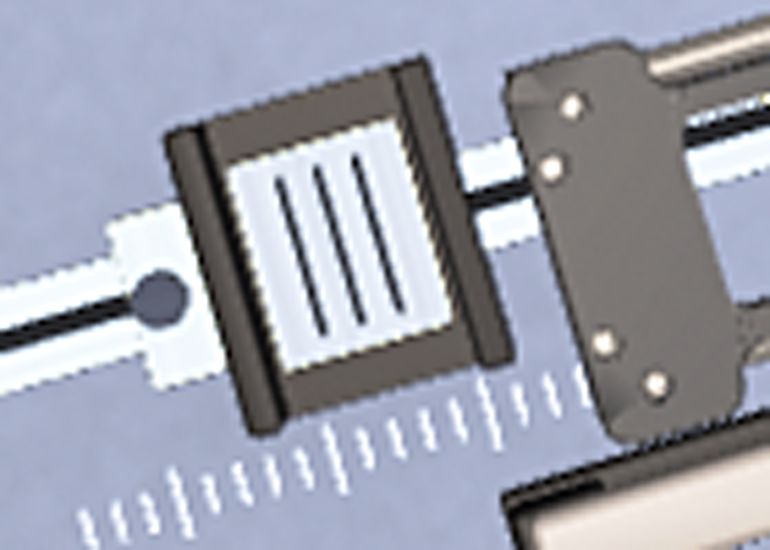

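The guide's front wall is flush with the clip at about (200,280) in the crop, with no gap. The pad is free and the tool is clear, so I'll hand in.

```bash
python3 -c "
from rig import bot
print(bot.read_state()['force']); print(bot.hand_in())"
```

```text
[ 0.18079239  0.18937386 -0.30290728]
the job is handed in; nothing more can be done
None
```

The guide is now against the stop clip with its pad back up, and I handed the job in at about 12.3 s on the robot's clock. No verdict was reported.

- **How it went:** With the gripper shut, I pressed the pad to nearly 6 mm down (about 12 N). I then slid the guide about 0.18 m along the rail with the pad held down. The force along the rail rose to about 9 N and a further 1.6 mm push did not move the guide, so I lifted straight up and moved the arm clear.
- **Guide and pad:** The last top view shows the front wall flush with the clip. The networks put the two faces about 3.6 mm apart, and about 2.7 mm apart along the rail. That is inside the 3 mm limit and within camera error. The scene view, taken after lifting, shows the pad up.
- **Loose items:** The stapler, glue stick and mug read within about 6 mm of their first positions, which is network scatter. The arm came near none of them, and the force on the tool was about zero at the end.
- **Disagreements:** After the lift, the scene camera's network missed the guide face and put the pad about 15 mm off the top camera's estimate. I relied on the top picture and the force readings instead.

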